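# Hold a vial heating block home in its assembly jig

### The arm

A 7-joint arm with a two-finger parallel gripper is mounted at the origin on the work surface. World frame = base frame: x ahead of the robot, y to its left, z up, the work surface at z = 0. Lengths are in mm, angles in rad, forces in N, time in s.
With the tool pointing down it reaches from about 425 to 1025 mm from the base axis. Payload 9.4 kg.
Tool frame: the origin (TCP) lies midway between the tips of the shut fingers; the grasp point (between the pads) lies manip.tcp_to_grasp behind it (manip.tcp_to_grasp is the distance from the TCP to the grasp point, in mm); z points along the fingers, y is the line along which they close (so a half turn about z gives the same grasp; the last joint's range is limited). The gripper opens to 93 mm and grips with 3 to 60 N. Pads are 15 mm wide; open, the fingers measure 128 mm over their backs; the gripper's body (75 mm by 188 mm) begins 65 mm behind the grasp point.
Start: joints at [-1.213, 0.599, -0.003, 1.599, 0.002, 0.943, -0.08], TCP at [305.396, 657.539, 192.018] pointing down, gripper open.
Joint ranges: [-2.57, 2.57], [-0.35, 1.97], [-1.29, 1.29], [0.11, 2.56], [-1.05, 4.19], [0.11, 1.86], [-2.63, 2.63]. Speed limits (rad/s): [2.22, 2.22, 3.01, 3.01, 3.14, 3.14, 3.14].

### API

Orientations are given as a unit quaternion [x, y, z, w].
In Python, from cell import manip, eyes, ticket gives the robot as it stands. The module is installed in compiled form; this text tells all that it offers.
- The arm moves only by the tool move_arm, never from a script. Its argument "commands" is a list that holds one entry, the list of rows, each a list of 6 numbers: the shift along the tool's x, y, z in units of 50 mm (1.0 is 50 mm), then the turn, a rotation vector about the tool's x, y, z in units of 8 degrees (1.0 is 8 degrees). A call has exactly 5 rows; each row shifts and turns the commanded pose from where the row before left it, along the tool's axes as they then stand; what a row does not reach is not made up. A row lasts 1/8 s, in which the tool goes at most 62.5 mm and 10.7 degrees, less where a joint would pass 70% of its speed; a pose out of reach is approached as far as the arm can. A call is refused whole if a number of a shift passes 1 or a number of a turn 1, either way. A call with a gripper value outside its range is refused whole. "hand" is the finger opening in mm, from 0 to 93, set as the call begins (left out, the last holds). The fingers move at their own pace and stop on an object; "newtons" is the grip in N (left out, the last holds). Time passes only in rows, so rows that do not move let the fingers close, or fill a call up. It gives the time, the measured TCP pose, the force, the opening and the grip force at its end, in the units of the state.
- manip.sense(): the state, without advancing time (a new reading comes with each control period).
- eyes.read_camera(name): name is "scene" or "top" or "wrist"; returns a dict with "color" (384x512x3 uint8, red, green, blue), "mtx" (3x3 intrinsics, pixels), "rvec" (rotation vector, rad) and "tvec" (3), from world to camera coordinates, as OpenCV has them. Camera axes: x right, y down, z forward; pixel columns grow to the right and rows downward; lengths in mm; the calibration is good to about 2 mm. The wrist camera is an equidistant fisheye: a pixel r from the principal point sees the ray r / f radians off the axis. A picture is of the moment at which its call begins. There is no depth.
- ticket.close_job(): hands the job in; it is judged then, once.
The state is a dict: "time_s": time; "joints": joint angles; "dq": joint speeds; "tau": joint torques, N m; "position": TCP position; "tcp_rot": TCP orientation; "ft_force": force on the tool from outside, world axes, zero at the start; "ft_torque": the same for the moment, N m; "finger_gap": finger opening in mm; "grasp_force": force on a finger pad.
Only numpy, scipy, OpenCV 4.12 (cv2) and the standard library are available. Lean on these libraries where they do the work, as an engineer would, in place of code of your own. Each camera call takes 0.05 s, during which the arm holds its last target. There are 200 camera calls.

### The job

Put the aluminium vial block that has one sloping top edge on the plate of the steel assembly jig, with the slope facing away from the fence, its long back flat against the fence and its end up to the stop block. Then keep it there for the fitter with one firm diagonal push forwards and down (about 20 N; the slope is made for it), so that it bears on the fence and the plate at once; finish while still pushing, and leave the other things on the bench where they stand.

Things in the scene. Friction and masses are not known exactly. Their poses are not given: they have to be found in the camera images.
- heat_block: loose aluminium vial block, about 0.6 kg: 56 mm deep (own x), 110 long (y), 50 high; ten 13 mm dark bores on top. Vertical back at x = +28 mm. Front at x = -28 mm: vertical up to z 30 mm (grip across the depth below this), then a flat slope over the whole length from (x -28, z 30) to (x -16.5, z 50) mm, 30 degrees from vertical. Origin at the centre of the underside, z up
- block_mid (a point): centre of that block, half-way up (25 mm above its underside); same axes as the block
- slope_mid (a point): middle of the sloping face of that block, 40 mm above its underside, 22 mm in front of its centre (own -x); same axes as the block
- jig: fixed steel assembly jig; origin on the bench under the centre of its plate; x points square to the fence and towards it, y along the fence towards the stop block, z up. A block fully home has the same axes as the jig, its back touches the fence and its +y end the stop: its centre is then at x 22, y 20, z 33 mm in this frame
- plate: the jig's flat dark steel plate with a slick coating (friction about 0.2, so a block slides easily on it), 130 mm (x) by 190 mm (y), 8 mm thick, its top 8 mm above the bench; same origin and axes as the jig
- fence: the jig's steel fence, a bar along the far edge of the plate over its full 190 mm, 15 mm thick, rising 40 mm above the plate (48 mm above the bench); its working face is at x = +50 mm of the jig. Same origin and axes as the jig. The fence leaves no room for a finger between it and a block that is home
- stop: the jig's steel stop block, a bar across the plate at its +y end, 15 mm thick, from x = -60 to +50 mm, rising 30 mm above the plate; its working face is at y = +75 mm of the jig. Same origin and axes as the jig
- square_block: the other loose aluminium block, not wanted: same size 56 x 110 x 50 mm but square-edged, with three large bores (28 mm) in one row; origin at the centre of the underside
- amber_bottle: amber glass bottle, 66 mm across, 140 mm high; leave alone; origin under its centre
- white_bottle: white plastic bottle, 60 mm across, 130 mm high; leave alone; origin under its centre
- small_vial: small amber vial with a cap, 24 mm across, 45 mm high, near the jig's right end; leave alone; origin under its centre
- screwdriver: screwdriver with orange handle lying left of the jig; leave alone; origin under its middle
- wrench: steel wrench lying at the right; leave alone; origin under its middle
- beaker: glass beaker, 68 mm across, 85 mm high; leave alone; origin under its centre
Things that resemble listed ones, but are neither listed nor needed, are in the scene too. What is shaped like the heat_block but blue is not meant. Several things look just like the jig: the one meant starts farthest from the robot's base.

How it is judged:
By the outcome, as a careful person would: the job done as asked, in the order asked, and still so for the second after the job is handed in, while the arm keeps its last pose, push and grip.
It also fails if it takes over 64 s, if anything falls off the work surface, if the arm or the gripper's body presses on something with over 40 N, if the wrist force passes 120 N, or if a joint passes its speed limit or range.

## Working session

There is one attempt and no reset: what is moved stays moved. The work goes in short steps, Python scripts to look and compute and a tool call to move; the robot and the scene stay as the last step left them, time stands still between calls to the robot, and variables do not carry over. Pictures are saved under pics/ and viewed, at most 10 in all, crops included, and the job is handed in when it is done.

Besides the shell and the picture viewer there is one more tool, called as name(argument=value, ...), one argument or row to a line, values as JSON. move_arm: Moves the arm, as the interface text tells. Its arguments: {"type":"object","properties":{"commands":{"type":"array"},"hand":{"type":"number"},"newtons":{"type":"number"}},"required":["commands"]}

```bash
mkdir -p pics
python3 - <<'E'
from cell import manip,eyes
import cv2,numpy as np
print(manip.tcp_to_grasp, manip.sense())
for n in ["scene","top"]:
    d=eyes.read_camera(n); np.savez(f"{n}.npz",**d)
    print(n,d["mtx"].tolist(),d["rvec"],d["tvec"])
    cv2.imwrite(f"pics/{n}.png",cv2.resize(d["color"][:,:,::-1],(800,600),interpolation=cv2.INTER_CUBIC))
E
```

```text
18.8 {'time_s': 0.0, 'joints': array([-1.21270326,  0.60010432, -0.00253313,  1.60010968,  0.00178539,
        0.94291806, -0.07983483]), 'dq': array([-0.00258793,  0.00104096, -0.00070068,  0.00143373, -0.00154737,
       -0.00048102, -0.00035345]), 'tau': array([ 5.07087625e-04, -7.65053058e+01,  1.49755105e+00, -2.52338809e+01,
       -5.24317694e-02,  1.73822459e-02,  1.98785169e-04]), 'position': array([305.18697968, 657.05753364, 191.18239131]), 'tcp_rot': array([ 2.15684836e-01,  9.76462729e-01, -7.62198490e-04, -9.90870366e-05]), 'ft_force': array([0.3057535 , 0.29367626, 0.22375803]), 'ft_torque': array([0.05782973, 0.03798197, 0.02496246]), 'grasp_force': 0.0, 'finger_gap': 93.21810276020922}
scene [[361.00708147741454, 0.0, 254.4868060322461], [0.0, 361.00708147741454, 192.9414375352983], [0.0, 0.0, 1.0]] [ 2.03915514  1.09951971 -0.51970118] [-302.85849717 -223.10237341 1249.63017734]
top [[360.56134467813666, 0.0, 255.34231828325835], [0.0, 360.56134467813666, 191.5915219933403], [0.0, 0.0, 1.0]] [ 2.16206638 -2.16016023  0.07615293] [  13.51199809  547.17091433 1079.49211766]
```

View pics/scene.png

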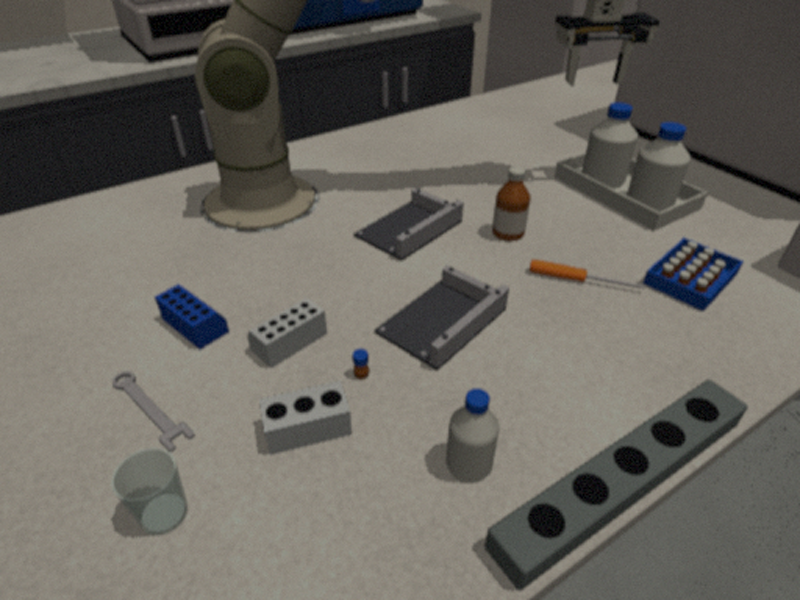

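View pics/top.png

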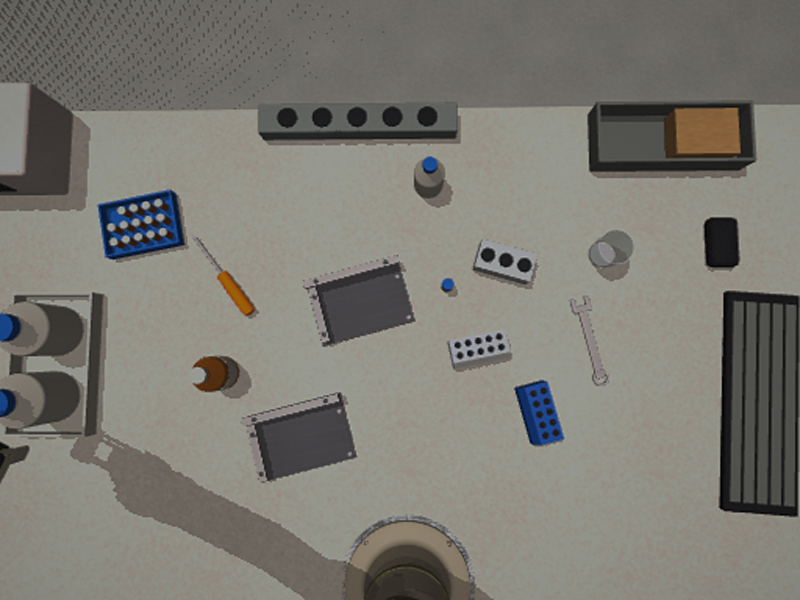

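The scene view shows the target block at about (288,330) and the far jig at (445,315). In the top view they are at (480,350) and (360,300), with the fence on the far side and the stop on the left. Next I'll enlarge both for corner picking.

Run:
```python
import cv2,numpy as np
t=np.load("top.npz")["color"];s=np.load("scene.npz")["color"]
f=lambda im,x,y,w,h,k:cv2.resize(im[y:y+h,x:x+w,::-1],(w*k,h*k),interpolation=cv2.INTER_CUBIC)
a=f(t,190,155,80,70,5)  # jig 400x350
b=f(t,280,205,50,35,8)  # block 400x280
c=f(s,155,185,60,50,6)
c=cv2.resize(c,(400,300))
im=np.zeros((600,800,3),np.uint8)
im[:350,:400]=a; im[:280,400:]=b; im[300:,400:]=f(s,155,190,57,42,7)[:300,:400].copy() if 0 else cv2.resize(s[190:190+42,155:155+56,::-1],(400,300),interpolation=cv2.INTER_CUBIC)
im[350:600,:400]=cv2.resize(s[170:235,235:339,::-1],(400,250),interpolation=cv2.INTER_CUBIC)
cv2.imwrite("pics/crop.png",im)
```

```text
(no output)
```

View pics/crop.png

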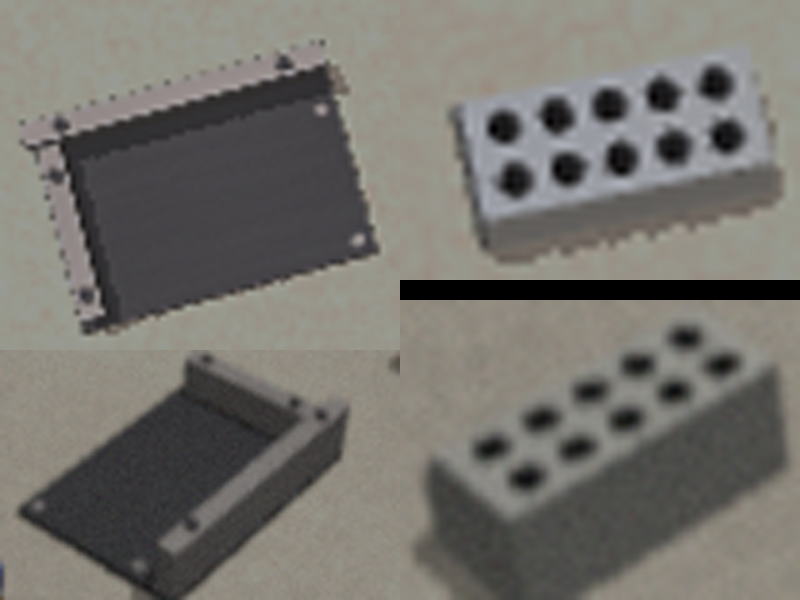

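```bash
cat > h.py <<'E'
import numpy as np,cv2
from scipy.optimize import least_squares
from scipy.spatial.transform import Rotation as R
T=dict(np.load("top.npz"));S=dict(np.load("scene.npz"))
def proj(c,P): return cv2.projectPoints(np.asarray(P,float),c["rvec"],c["tvec"],c["mtx"],None)[0][:,0]
def w(p,P):
    P=np.asarray(P,float);c,s=np.cos(p[2]),np.sin(p[2])
    return np.c_[p[0]+c*P[:,0]-s*P[:,1],p[1]+s*P[:,0]+c*P[:,1],P[:,2]+(p[3] if len(p)>3 else 0)]
def fit(obs,p0):
    f=lambda p:np.concatenate([(proj(c,w(p,P))-uv).ravel() for c,P,uv in obs])
    return least_squares(f,p0,loss="soft_l1")
E
cat > m.py <<'E'
from h import *
def un(uv,o,k,base): return (np.array(uv,float)-o+.5)/k-.5+np.array(base)
ja=un([(22,125),(322,42),(328,66),(378,250),(81,322),(103,315)],(0,0),5,(190,155))
jaP=[(65,95,48),(65,-95,48),(50,-95,48),(-65,-95,8),(-60,90,38),(-60,75,38)]
js=un([(20,513),(180,598),(348,405)],(0,350),400/104,(235,170)); jsP=[(-65,-95,8),(65,-95,0),(65,95,48)]
for o in ([(T,jaP,ja)],[(T,jaP,ja),(S,jsP,js)]):
    r=fit(o,[550,100,.2]); print("jig",r.x.round(3),r.fun.round(1))
ba=un([(463,108),(748,50),(770,165),(490,215)],(400,0),8,(280,205))
bs=un([(775,360),(510,518),(432,460),(690,318)],(400,300),400/56,(155,190))
bsP=[(28,55,50),(28,-55,50),(-16.5,-55,50),(-16.5,55,50)]
baP=[(28,55,50),(28,-55,50),(-16.5,-55,50),(-16.5,55,50)]
for o in ([(T,baP,ba)],[(S,bsP,bs)],[(T,baP,ba),(S,bsP,bs)]):
    r=fit(o,[450,-150,.2]); print("blk",r.x.round(3),r.fun.round(1))
E
python3 m.py
```

```text
jig [5.44574e+02 9.22790e+01 2.67000e-01] [-0.6 -0.2 -0.  -0.1  0.1 -0.2  0.1  0.5 -0.  -0.   0.4  0.1]
jig [5.44304e+02 9.28580e+01 2.78000e-01] [-0.9  0.3 -0.5 -0.3 -0.4 -0.3  0.   0.2  0.1  0.3  0.5  0.4 -0.3 -0.6
 -1.2  4.2  1.1  0.5]
blk [ 4.50378e+02 -1.40480e+02  1.94000e-01] [-0.4 -0.5  0.4 -0.3  0.8  0.1 -0.7  0.9]
blk [ 4.47960e+02 -1.40781e+02  2.27000e-01] [-0.1  0.3  0.1  0.8 -0.3 -0.2  0.2 -1.7]
blk [ 4.49439e+02 -1.40911e+02  2.11000e-01] [-0.3  0.2  0.3 -0.3  0.9  0.  -0.4  1.5  0.2  0.9 -0.   1.1 -0.2 -0.
  0.8 -1.3]
```

The block sits at about (449.5, -140.7) with yaw 0.2 and its slope towards the robot. The jig is at about (544.5, 92.5) with yaw 0.27. I'll move above the block.

move_arm(
  commands=[
    [[0, 0, 0, 0, 0, 0.95], [0, 0, 0, 0, 0, 0.95], [0, 0, 0, 0, 0, 0.95], [0, 0, 0, 0, 0, 0.95], [0, 0, 0, 0, 0, 0.95]],
  ],
  hand=93,
)

```text
time_s: 0.72
position: [305.2, 657.3, 191.6]
tcp_rot: [0.524, 0.852, -0.0, 0.0]
ft_force: [-0.0, 0.3, -0.3]
finger_gap: 93.1
grasp_force: 0.0
```

move_arm(
  commands=[
    [[0, 0, 0, 0, 0, 0.95], [0, 0, 0, 0, 0, 0.95], [-1, 0.5, 0, 0, 0, 0], [-1, 0.5, 0, 0, 0, 0], [-1, 0.5, 0, 0, 0, 0]],
  ],
)

```text
time_s: 1.35
position: [410.3, 524.7, 191.6]
tcp_rot: [0.63, 0.777, -0.0, 0.0]
ft_force: [1.5, 0.6, 0.2]
finger_gap: 92.6
grasp_force: 0.0
```

move_arm(
  commands=[
    [[-1, 0, 0, 0, 0, 0], [-1, 0, 0, 0, 0, 0], [-1, 0, 0, 0, 0, 0], [-1, 0, 0, 0, 0, 0], [-1, 0, 0, 0, 0, 0]],
  ],
)

```text
time_s: 1.98
position: [461.2, 279.9, 191.9]
tcp_rot: [0.63, 0.777, -0.0, 0.0]
ft_force: [0.7, -0.0, -0.7]
finger_gap: 93.0
grasp_force: 0.0
```

move_arm(
  commands=[
    [[-1, 0, 0, 0, 0, 0], [-1, 0, 0, 0, 0, 0], [-1, 0, 0, 0, 0, 0], [-1, 0, 0, 0, 0, 0], [-1, 0, 0, 0, 0, 0]],
  ],
)

```text
time_s: 2.6
position: [512.7, 35.4, 192.0]
tcp_rot: [0.63, 0.777, -0.0, -0.0]
ft_force: [1.3, -0.8, 0.2]
finger_gap: 92.9
grasp_force: 0.0
```

move_arm(
  commands=[
    [[-1, -0.4, 0, 0, 0, 0], [-1, -0.4, 0, 0, 0, 0], [-1, -0.4, 0, 0, 0, 0], [-0.2, -0.4, 0, 0, 0, 0], [0, -0.3, 0, 0, 0, 0]],
  ],
)

```text
time_s: 3.22
position: [451.4, -139.5, 191.8]
tcp_rot: [0.631, 0.776, -0.0, -0.0]
ft_force: [0.6, 0.4, -0.4]
finger_gap: 92.9
grasp_force: 0.0
```

Run:
```python
from cell import manip,eyes
import cv2,numpy as np
d=eyes.read_camera("wrist"); np.savez("w1.npz",**d)
print(d["mtx"].tolist(),d["rvec"],d["tvec"]); s=manip.sense();print(s["position"],s["tcp_rot"],s["joints"])
cv2.imwrite("pics/w1.png",cv2.resize(d["color"][:,:,::-1],(800,600),interpolation=cv2.INTER_CUBIC))
```

```text
[[297.3186396354542, 0.0, 256.3054764261591], [0.0, 297.3186396354542, 190.8631264061968], [0.0, 0.0, 1.0]] [-2.84876176 -0.29419863 -0.04098793] [-413.40595774 -252.21562399  328.7853417 ]
[ 449.44574089 -138.90290521  191.74641495] [ 6.30410248e-01  7.76261257e-01 -3.50256295e-04 -1.12119072e-03] [-0.06535267  0.30724899  0.31654609  2.17848799 -0.15116396  0.67817489
  0.56219745]
```

View pics/w1.png

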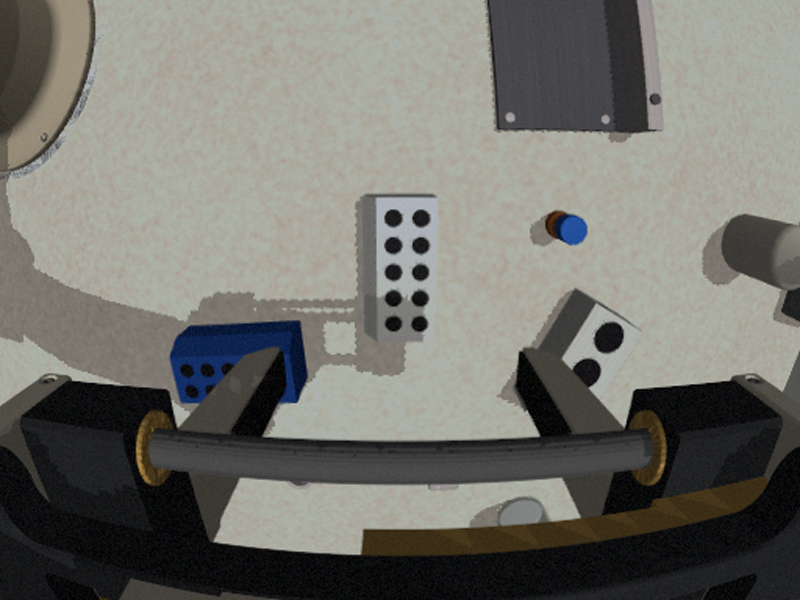

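The wrist view shows the block top's corners at about (377,196), (437,195) and (378,338). A slope band on the left (365–377) confirms the slope faces the robot. The blue block's nearest corner is at (300,320), close to the left finger.

```bash
cat >> h.py <<'E'
def wproj(c,P):
    return cv2.fisheye.projectPoints(np.asarray(P,float).reshape(-1,1,3),c["rvec"].reshape(3,1),c["tvec"].reshape(3,1),c["mtx"],np.zeros(4))[0][:,0]
def wfit(c,P,uv,p0):
    return least_squares(lambda p:(wproj(c,w(p,P))-uv).ravel(),p0,loss="soft_l1")
def ray(c,uv,z):
    u=cv2.fisheye.undistortPoints(np.array(uv,float).reshape(-1,1,2),c["mtx"],np.zeros(4))[:,0]
    Rm=cv2.Rodrigues(c["rvec"])[0];o=-Rm.T@c["tvec"].ravel();d=np.c_[u,np.ones(len(u))]@Rm
    return o+d*((z-o[2])/d[:,2])[:,None]
E
python3 - <<'E'
from h import *
W=dict(np.load("w1.npz"));k=lambda a:(np.array(a,float)+.5)/1.5625-.5
r=wfit(W,[(28,55,50),(-16.5,55,50),(-16.5,-55,50),(-28,55,30)],k([(437,195),(377,196),(378,338),(365,197)]),[449,-140,.2]);print(r.x,r.fun.round(1))
print(ray(W,k([(300,320),(306,393),(577,290),(172,350)]),50).round(0))
print("jig -y plate corners z8",ray(W,k([(498,130)]),8), "fence", ray(W,k([(662,130),(646,130)]),48))
print("model",w([544.4,92.5,.27],[(-65,-95,8),(65,-95,48),(50,-95,48)]))
b=ray(W,k([(393,218),(421,218),(419,324),(393,324)]),50);print(b,np.mean(b,0))
E
```

```text
[ 4.50135834e+02 -1.37080913e+02  2.06260749e-01] [ 1.   0.5 -0.2 -0.2  0.3  1.1 -1.3 -1.7]
[[ 383. -191.   50.]
 [ 396. -253.   50.]
 [ 589. -123.   50.]
 [ 274. -243.   50.]]
jig -y plate corners z8 [[505.84575407 -15.21065308   8.        ]] fence [[630.36767133  20.04472306  48.        ]
 [615.67488152  15.01513329  48.        ]]
model [[507.09437822 -16.39577854   8.        ]
 [632.38459475  18.27930823  48.        ]
 [617.9280313   14.27833668  48.        ]]
[[ 437.52095904 -100.22091462   50.        ]
 [ 457.32491619  -96.05431048   50.        ]
 [ 473.15777592 -175.28971476   50.        ]
 [ 453.70890299 -179.3420773    50.        ]] [ 455.42813853 -137.72675429   50.        ]
```

move_arm(
  commands=[
    [[0, 0, 0.8, 0, 0, 0], [0, 0, 0.8, 0, 0, 0], [0, 0, 0.8, 0, 0, 0], [0, 0, 0.8, 0, 0, 0], [0, 0, 0.5, 0, 0, 0]],
  ],
)

```text
time_s: 3.9
position: [452.5, -136.9, 5.4]
tcp_rot: [0.629, 0.777, 0.0, -0.001]
ft_force: [-0.0, 0.4, 0.4]
finger_gap: 92.5
grasp_force: 0.0
```

move_arm(
  commands=[
    [[0, 0, 0, 0, 0, 0], [0, 0, 0, 0, 0, 0], [0, 0, 0, 0, 0, 0], [0, 0, 0, 0, 0, 0], [0, 0, 0, 0, 0, 0]],
  ],
  hand=40,
  newtons=35,
)

```text
time_s: 4.53
position: [452.7, -139.1, 7.7]
tcp_rot: [0.63, 0.777, 0.0, 0.0]
ft_force: [-1.7, 0.2, 8.7]
finger_gap: 52.3
grasp_force: 33.1
```

move_arm(
  commands=[
    [[0, 0, 0, 0, 0, 0], [0, 0, 0, 0, 0, 0], [0, 0, -0.2, 0, 0, 0], [0, 0, -0.4, 0, 0, 0], [0, 0, -0.6, 0, 0, 0]],
  ],
)

```text
time_s: 5.15
position: [452.1, -139.1, 67.5]
tcp_rot: [0.63, 0.776, -0.0, -0.001]
ft_force: [0.7, -0.7, -4.5]
finger_gap: 51.0
grasp_force: 32.1
```

The finger gap reads 51 mm instead of 56, so I'll check the grip.

Run:
```python
from cell import manip,eyes
import cv2,numpy as np
s=manip.sense();print(s["finger_gap"],s["position"],s["ft_force"],s["ft_torque"])
d=eyes.read_camera("scene"); np.savez("s2.npz",**d)
e=eyes.read_camera("wrist"); np.savez("w2.npz",**e)
a=cv2.resize(d["color"][150:250,140:240,::-1],(400,400),interpolation=cv2.INTER_CUBIC)
b=cv2.resize(e["color"][100:300,150:350,::-1],(400,400),interpolation=cv2.INTER_CUBIC)
cv2.imwrite("pics/g.png",np.hstack([a,b]))
```

```text
50.99087034566535 [ 452.06729111 -139.11748956   67.46646366] [ 0.67368487 -0.66506668 -4.54837311] [-0.11162897 -0.0283405  -0.04154938]
```

View pics/g.png

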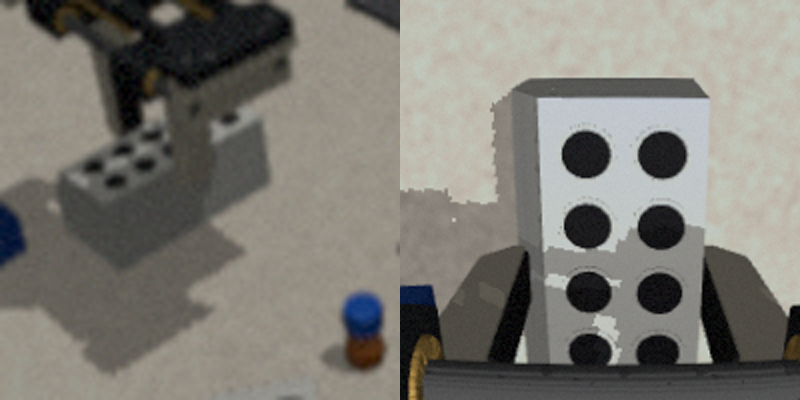

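The block is held. The wrist crop shows its top edge at (538,97)–(710,97) and its far bottom edge at (530,79)–(694,79). I'll fit its tilt from these.

```bash
cat >> h.py <<'E'
def w6(p,P): return R.from_rotvec([0,0,p[3]]).as_matrix().dot(R.from_euler("xy",p[4:6]).as_matrix()).dot(np.asarray(P,float).T).T+np.array(p[:3])
E
python3 - <<'E'
from h import *
W=dict(np.load("w2.npz"));uv=np.array([(538,97),(710,97),(513,92),(530,79),(694,79)],float)-[400,0]
P=[(-16.5,55,50),(28,55,50),(-28,55,30),(-28,55,0),(28,55,0)]
# bores midline assumed x=5.75; y from spacing
B=np.array([(586,155),(661,155),(587,226),(660,227),(588,292),(660,293)],float)-[400,0]
k=lambda a:(a+.5)/2-.5+[150,100]
b1=wproj(W,[[0,0,0]])
def f(p):
    s,g,y0=p[6:9]
    Q=[(5.75-g*10,y0,50),(5.75+g*10,y0,50),(5.75-g*10,y0-s,50),(5.75+g*10,y0-s,50),(5.75-g*10,y0-2*s,50),(5.75+g*10,y0-2*s,50)]
    return np.concatenate([(wproj(W,w6(p,P))-k(uv)).ravel(),(wproj(W,w6(p,Q))-k(B)).ravel()])
r=least_squares(f,[450,-139,60,.2,0,0,20,1,40],x_scale=[1,1,1,.02,.02,.02,1,.1,1],loss="soft_l1")
print(r.x.round(3),r.fun.round(1)); J=r.jac;print(np.sqrt(np.diag(np.linalg.pinv(J.T@J))).round(3))
E
```

```text
[ 4.53198e+02 -1.39095e+02  6.23920e+01  2.15000e-01 -1.30000e-02
 -5.50000e-02  1.99380e+01  1.00000e+00  3.96170e+01] [-0.   0.2 -0.3  0.2 -0.6 -1.2  0.4  0.4 -0.1  0.1 -0.2 -0.1  0.3  0.1
  0.1  0.1  0.3 -0.1  0.4 -0.  -0.4 -0. ]
[0.644 0.547 2.112 0.008 0.013 0.011 0.423 0.027 0.541]
```

move_arm(
  commands=[
    [[0, 0, -0.5, 0, 0, -0.45], [0, 0, -0.5, 0, 0, 0], [0.8, 0.5, 0, 0, 0, 0], [0.8, 0.5, 0, 0, 0, 0], [0.8, 0.6, 0, 0, 0, 0]],
  ],
)

```text
time_s: 5.88
position: [497.4, -1.0, 116.4]
tcp_rot: [0.606, 0.796, -0.0, -0.0]
ft_force: [0.4, -0.8, -4.8]
finger_gap: 50.1
grasp_force: 32.2
```

move_arm(
  commands=[
    [[0.8, 0.6, 0, 0, 0, 0], [0.8, 0.5, 0, 0, 0, 0], [0.23, 0.14, 0, 0, 0, 0], [0, 0, 0.6, 0, 0, 0], [0, 0, 0.6, 0, 0, 0]],
  ],
)

```text
time_s: 6.5
position: [532.7, 102.3, 55.9]
tcp_rot: [0.605, 0.796, -0.0, 0.0]
ft_force: [0.1, -0.4, -5.7]
finger_gap: 50.2
grasp_force: 32.2
```

Run:
```python
from cell import manip,eyes
import cv2,numpy as np
s=manip.sense();print(s["finger_gap"],s["position"],s["tcp_rot"],s["ft_force"])
e=eyes.read_camera("wrist"); np.savez("w3.npz",**e)
cv2.imwrite("pics/w3.png",cv2.resize(e["color"][:,:,::-1],(800,600),interpolation=cv2.INTER_CUBIC))
```

```text
50.19891813733647 [532.69338185 102.32994183  55.85788527] [ 6.05221779e-01  7.96056889e-01 -1.32687539e-04  1.02888619e-04] [ 0.12672249 -0.4061346  -5.74710591]
```

View pics/w3.png

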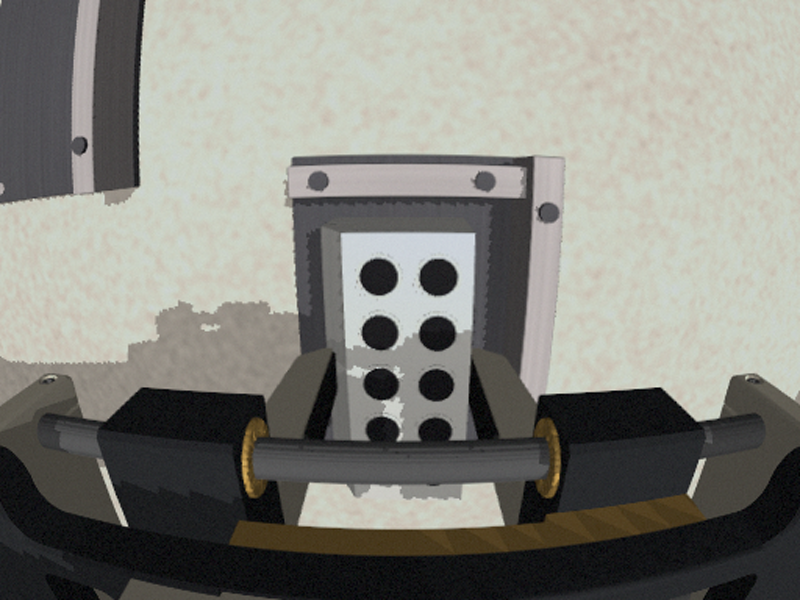

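The wrist view shows the block over the plate, slope left and fence right (534–563,156), with the stop across the top (288–525, 165–198). I'll fit both poses.

Run:
```python
from h import *
W=dict(np.load("w3.npz"));k=lambda a:(np.array(a,float)+.5)/1.5625-.5
j=wfit(W,[(-60,90,38),(-60,75,38),(50,75,38),(50,95,48),(65,95,48)],k([(291,167),(288,198),(525,195),(534,157),(563,157)]),[544,93,.27]);print(j.x.round(3),j.fun.round(1))
P=[(-16.5,55,50),(28,55,50),(-28,55,30)]
s=19.94;y0=39.9
B=[(378,277),(438,277),(379.5,333),(437.5,333),(381,384),(437,384)]
Q=[(5.75+a*10,y0-i*s,50) for i in range(3) for a in(-1,1)]
f=lambda p:(wproj(W,w6(p,P+Q))-k([(341,234),(475,232),(322,227)]+B)).ravel()
r=least_squares(f,[533,102,50,.27,0,0],x_scale=[1,1,1,.02,.02,.02],loss="soft_l1");J=r.jac
print(r.x.round(3),np.sqrt(np.diag(np.linalg.pinv(J.T@J))).round(3),r.fun.round(1))
d=r.x[:2]-j.x[:2];a=j.x[2];print("in jig",d@[np.cos(a),np.sin(a)],d@[-np.sin(a),np.cos(a)])
```

```text
[5.43582e+02 9.43110e+01 2.74000e-01] [-2.4 -0.4  0.1  0.4  0.7  2.1 -0.6 -1.3  1.2  0. ]
[ 5.33469e+02  1.03034e+02  4.74180e+01  2.88000e-01 -8.00000e-03
 -7.20000e-02] [1.433 1.509 1.284 0.009 0.025 0.03 ] [-0.1 -0.4 -0.2  0.3 -0.2 -0.   0.2  0.  -0.2  0.   0.4 -0.2 -0.1  0.
  0.5 -0.1 -0.2  0.4]
in jig -7.38062175876811 11.130005095984659
```

move_arm(
  commands=[
    [[0, 0, 0.4, 0, 0, 0], [0, 0, 0.3, 0, 0, 0], [0, 0, 0, 0, 0, 0], [0, 0, 0, 0, 0, 0], [0, 0, 0, 0, 0, 0]],
  ],
)

```text
time_s: 7.18
position: [533.5, 102.6, 22.8]
tcp_rot: [0.605, 0.796, 0.0, 0.0]
ft_force: [0.2, -0.6, -5.1]
finger_gap: 50.5
grasp_force: 32.3
```

move_arm(
  commands=[
    [[0, 0, 0.04, 0, 0, 0], [0, 0, 0.02, 0, 0, 0], [0, 0, 0, 0, 0, 0], [0, 0, 0, 0, 0, 0], [0, 0, 0, 0, 0, 0]],
  ],
)

```text
time_s: 7.8
position: [533.2, 102.6, 19.2]
tcp_rot: [0.605, 0.796, 0.0, 0.0]
ft_force: [0.1, 0.8, -2.1]
finger_gap: 49.8
grasp_force: 32.9
```

move_arm(
  commands=[
    [[0, 0, 0.03, 0, 0, 0], [0, 0, 0, 0, 0, 0], [0, 0, 0, 0, 0, 0], [0, 0, 0, 0, 0, 0], [0, 0, 0, 0, 0, 0]],
  ],
)

```text
time_s: 8.43
position: [533.5, 102.7, 18.7]
tcp_rot: [0.605, 0.796, 0.001, 0.0]
ft_force: [-1.2, 0.3, 14.1]
finger_gap: 50.4
grasp_force: 36.9
```

move_arm(
  commands=[
    [[0, 0, 0, 0, 0, 0], [0, 0, 0, 0, 0, 0], [0, 0, 0, 0, 0, 0], [0, 0, 0, 0, 0, 0], [0, 0, 0, 0, 0, 0]],
  ],
  hand=67,
)

```text
time_s: 9.05
position: [533.0, 102.5, 17.5]
tcp_rot: [0.605, 0.796, -0.0, -0.0]
ft_force: [0.1, 0.9, 0.1]
finger_gap: 66.9
grasp_force: 0.0
```

move_arm(
  commands=[
    [[0, 0, -0.8, 0, 0, 0], [0, 0, -0.9, 0, 0, 0], [0, -1, 0, 0, 0, 0], [0, 0, 0, 0, 0, 1], [0, 0, 0, 0, 0, 1]],
  ],
)

```text
time_s: 9.68
position: [484.5, 89.1, 102.9]
tcp_rot: [0.712, 0.702, 0.0, -0.0]
ft_force: [-0.2, -0.5, -0.8]
finger_gap: 67.0
grasp_force: 0.0
```

move_arm(
  commands=[
    [[0, 0, 0, 0, 0, 1], [0, 0, 0, 0, 0, 1], [0, 0, 0, 0, 0, 1], [0, 0, 0, 0, 0, 1], [0, 0, 0, 0, 0, 1]],
  ],
  hand=0,
)

```text
time_s: 10.3
position: [484.8, 89.2, 102.6]
tcp_rot: [0.909, 0.416, 0.0, -0.0]
ft_force: [0.3, 0.6, 0.5]
finger_gap: 21.8
grasp_force: 0.0
```

move_arm(
  commands=[
    [[0, 0, 0, 0, 0, 1], [0, 0, 0, 0, 0, 1], [0, 0, 0, 0, 0, 1], [0, 0, 0, 0, 0, 1], [0, 0, 0, 0, 0, 0.25]],
  ],
)

```text
time_s: 10.92
position: [484.8, 89.2, 102.4]
tcp_rot: [0.991, 0.134, -0.0, 0.0]
ft_force: [-0.3, 0.1, -0.5]
finger_gap: 0.3
grasp_force: 0.0
```

```bash
cat > st.py <<'E'
from cell import manip
from h import *
J=np.array([543.6,94.0]);a=.272
def st():
    s=manip.sense();X=R.from_quat(s["tcp_rot"]).as_matrix();M=np.array([[np.cos(a),np.sin(a),0],[-np.sin(a),np.cos(a),0],[0,0,1]])
    p=s["position"]-[J[0],J[1],0]
    print("jig pos",(M@p).round(1),"F",(M@s["ft_force"]).round(1),"tool axes in jig\n",(M@X).round(3),"gap",round(s["finger_gap"],1),"j7",s["joints"][6].round(2),"t",s["time_s"])
st()
E
python3 st.py
python3 - <<'E'
from cell import eyes
import cv2,numpy as np
e=eyes.read_camera("wrist"); np.savez("w4.npz",**e)
cv2.imwrite("pics/w4.png",cv2.resize(e["color"][:,:,::-1],(800,600),interpolation=cv2.INTER_CUBIC))
E
```

```text
jig pos [-57.9  11.2 102.4] F [-0.2  0.2 -0.5] tool axes in jig
 [[ 1.    -0.002 -0.   ]
 [-0.002 -1.    -0.   ]
 [-0.     0.    -1.   ]] gap 0.3 j7 -0.8 t 10.925
```

View pics/w4.png

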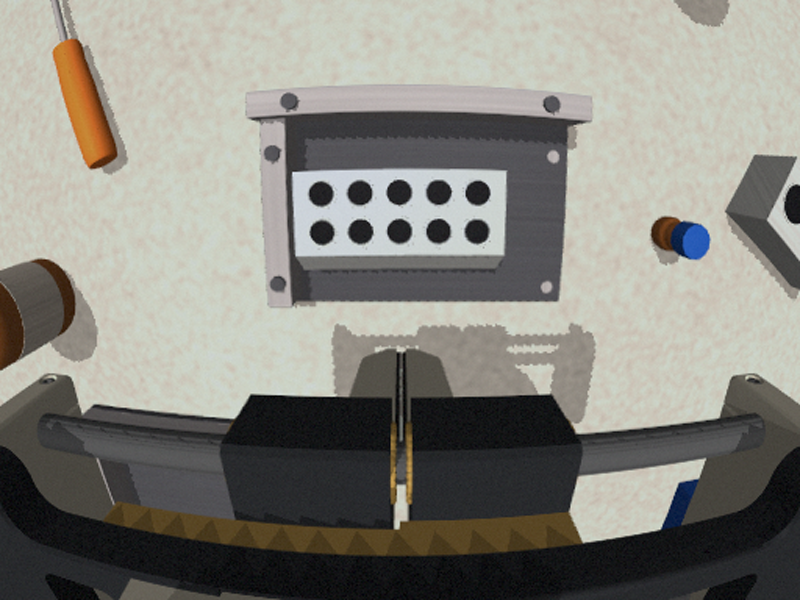

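The wrist view shows the block flat on the plate and square to the jig, with its slope towards the robot and a small gap to the stop and the fence. Next I push it to the fence.

move_arm(
  commands=[
    [[0, 0, 0.8, 0, 0, 0], [0, 0, 0.8, 0, 0, 0], [0.1, 0, 0, 0, 0, 0], [0.1, 0, 0, 0, 0, 0], [0.1, 0, 0, 0, 0, 0]],
  ],
)

```text
time_s: 11.6
position: [500.6, 93.4, 23.9]
tcp_rot: [0.991, 0.135, 0.001, -0.0]
ft_force: [-0.5, 0.6, -0.1]
finger_gap: 0.6
grasp_force: 0.0
```

move_arm(
  commands=[
    [[0.1, 0, 0, 0, 0, 0], [0.1, 0, 0, 0, 0, 0], [0.1, 0, 0, 0, 0, 0], [0.1, 0, 0, 0, 0, 0], [0.08, 0, 0, 0, 0, 0]],
  ],
)

```text
time_s: 12.22
position: [522.0, 99.6, 23.1]
tcp_rot: [0.991, 0.135, -0.0, -0.0]
ft_force: [-5.5, -1.1, 8.1]
finger_gap: 0.3
grasp_force: 4.1
```

move_arm(
  commands=[
    [[0.03, 0, 0, 0, 0, 0], [0.02, 0, 0, 0, 0, 0], [0.02, 0, 0, 0, 0, 0], [0, 0, 0, 0, 0, 0], [0, 0, 0, 0, 0, 0]],
  ],
)

```text
time_s: 12.85
position: [525.3, 100.5, 23.1]
tcp_rot: [0.991, 0.135, -0.0, -0.0]
ft_force: [-3.8, -0.6, 8.2]
finger_gap: 0.7
grasp_force: 3.8
```

```bash
python3 st.py
```

```text
jig pos [-15.9  11.1  23.1] F [-3.8  0.4  8.2] tool axes in jig
 [[ 1.    -0.002 -0.   ]
 [-0.002 -1.     0.   ]
 [-0.    -0.    -1.   ]] gap 0.7 j7 -0.7 t 12.85
```

Run:
```python
from cell import eyes
import cv2,numpy as np
e=eyes.read_camera("wrist"); np.savez("w5.npz",**e)
d=eyes.read_camera("scene"); np.savez("s5.npz",**d)
cv2.imwrite("pics/w5.png",np.vstack([cv2.resize(e["color"][60:230,120:400,::-1],(560,340),interpolation=cv2.INTER_CUBIC),cv2.resize(d["color"][150:240,225:345,::-1],(560,260),interpolation=cv2.INTER_CUBIC)[:,:560]]))
```

```text
(no output)
```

View pics/w5.png

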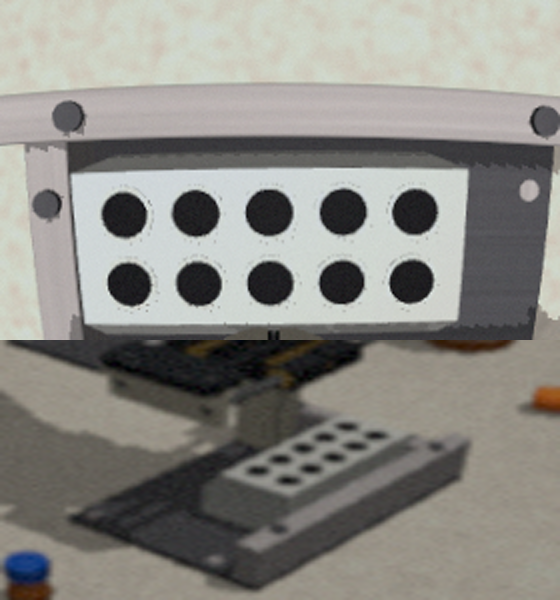

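```bash
cat > fit5.py <<'E'
from h import *
import sys
W=dict(np.load(sys.argv[1]))
g=cv2.cvtColor(W["color"],cv2.COLOR_RGB2GRAY)
# refine by blob centroids
def cen(uv,rad=11):
    x,y=np.round(uv).astype(int);s=g[y-rad:y+rad+1,x-rad:x+rad+1].astype(float)
    m=(s<70).astype(np.uint8);n,l,stt,c=cv2.connectedComponentsWithStats(m);i=l[rad,rad]
    return np.array([x-rad,y-rad])+c[i]
base=np.array(eval(sys.argv[2]),float)  # 10 bores full-res px: row back(+x) from +y to -y, then front
B=np.array([cen(b) for b in base])
Q=[(5.75+a,40-20*i,50) for a in(10,-10) for i in range(5)]
f=lambda p:(wproj(W,w6(p,Q))-B).ravel()
r=least_squares(f,[543,115,8,.27,0,0],x_scale=[1,1,1,.02,.02,.02]);Jc=r.jac
sg=np.sqrt(np.diag(np.linalg.inv(Jc.T@Jc)))*max(r.fun.std(),.1)
J=np.array([543.6,94.0]);a=.272;d=r.x[:2]-J
print(r.x.round(3),sg.round(3),"rms",r.fun.std().round(2))
print("in jig",(d@[np.cos(a),np.sin(a)]).round(1),(d@[-np.sin(a),np.cos(a)]).round(1),"yaw-a",(r.x[3]-a).round(3))
E
python3 fit5.py w5.npz "[(x/2+120,y/2+60) for x,y in [(124,214),(196,213),(269,212),(343,211),(415,211),(129,284),(199,284),(270,283),(341,282),(411,281)]]"
python3 fit5.py w4.npz "[(x/1.5625,y/1.5625) for x,y in [(321,193),(360,193),(399,192),(438,192),(477,193),(322,232),(360,232),(400,231),(438,231),(477,231)]]"
python3 - <<'E'
from h import *
W=dict(np.load("w5.npz"))
for x in (13,16,19,22): print(x,(wproj(W,w([543.6,94,.272],[(x+28,11,58),(x-16.5,11,58),(x-16.5,60,58)]))-[120,60])*2)
print((wproj(W,w([543.6,94,.272],[(50,11,48),(65,11,48),(50,75,38)]))-[120,60])*2)
E
```

```text
[5.53307e+02 1.09548e+02 9.32200e+00 2.80000e-01 4.00000e-03 1.10000e-02] [0.305 0.181 0.097 0.001 0.004 0.006] rms 0.08
in jig 13.5 12.4 yaw-a 0.008
[5.31668e+02 1.03413e+02 9.34700e+00 2.76000e-01 3.00000e-03 4.00000e-03] [0.85  0.437 0.214 0.001 0.008 0.018] rms 0.07
in jig -9.0 12.3 yaw-a 0.004
13 [[273.12956018 170.0612047 ]
 [273.39355451 325.04292785]
 [107.45991284 323.62335174]]
16 [[273.10948704 158.97114228]
 [273.37792223 315.33545019]
 [106.50737324 314.15587762]]
19 [[273.0891727  147.83632827]
 [273.361966   305.50335961]
 [105.57256514 304.57352744]]
22 [[273.06862879 136.66434186]
 [273.34568628 295.5497193 ]
 [104.65677432 294.87923153]]
[[273.08922383 134.20965177]
 [272.98995176  81.38742434]
 [ 67.4164468  137.54715742]]
```

The fit puts the block flat at jig (13.5, 12.4), still 8.5 mm from the fence. The upward force suggests a wider part of the finger is resting on the block's top edge. I'll back off, rise 9 mm and push higher.

move_arm(
  commands=[
    [[-0.2, 0, 0, 0, 0, 0], [0, 0, -0.18, 0, 0, 0], [0.1, 0, 0, 0, 0, 0], [0.06, 0, 0, 0, 0, 0], [0, 0, 0, 0, 0, 0]],
  ],
)

```text
time_s: 13.58
position: [524.4, 100.2, 31.4]
tcp_rot: [0.991, 0.135, 0.0, 0.0]
ft_force: [-0.0, 0.5, -0.1]
finger_gap: 0.6
grasp_force: 0.0
```

move_arm(
  commands=[
    [[0.04, 0, 0, 0, 0, 0], [0.04, 0, 0, 0, 0, 0], [0.04, 0, 0, 0, 0, 0], [0, 0, 0, 0, 0, 0], [0, 0, 0, 0, 0, 0]],
  ],
)

```text
time_s: 14.2
position: [529.7, 101.6, 31.6]
tcp_rot: [0.991, 0.135, 0.0, 0.0]
ft_force: [0.3, 0.2, 1.6]
finger_gap: 0.4
grasp_force: 0.6
```

```bash
python3 st.py
python3 - <<'E'
from cell import eyes
import numpy as np
np.savez("w6.npz",**eyes.read_camera("wrist"))
E
python3 - <<'E' > /tmp/b.txt
from h import *
W=dict(np.load("w6.npz"));g=cv2.cvtColor(W["color"],cv2.COLOR_RGB2GRAY)
Q=[(5.75+a,40-20*i,50) for a in(10,-10) for i in range(5)]
print([tuple(x) for x in wproj(W,w([555.8,110.5,.275,8],Q)).round(1).tolist()])
E
cat /tmp/b.txt; python3 fit5.py w6.npz "$(cat /tmp/b.txt)"
```

```text
jig pos [-11.3  11.   31.6] F [0.3 0.1 1.6] tool axes in jig
 [[ 1.    -0.002  0.   ]
 [-0.002 -1.    -0.   ]
 [ 0.     0.    -1.   ]] gap 0.4 j7 -0.72 t 14.2
[(185.1, 167.5), (218.8, 167.0), (253.5, 166.7), (288.3, 166.7), (322.3, 166.8), (187.3, 200.1), (220.1, 200.1), (253.8, 200.0), (287.5, 199.8), (320.5, 199.6)]
[ 5.53566e+02  1.09401e+02  9.41100e+00  2.79000e-01 -1.00000e-03
  1.80000e-02] [0.326 0.197 0.108 0.001 0.004 0.007] rms 0.08
in jig 13.7 12.2 yaw-a 0.007
```

Run:
```python
from h import *
W=dict(np.load("w4.npz"))
# tool at w4: jig pos(-57.9,11.2,102.4), yaw a ; tool x = jig x
for h in (0,10,20,30,40,60):
    for e in (0,7.5):
        print(h,e,(wproj(W,w([543.6,94,.272],[(-57.9+e,11.2,102.4+h),(-57.9+e,11.2+15,102.4+h)]))*1.5625).round(0).tolist())
d=dict(np.load("w5.npz"))["color"]; e=dict(np.load("w4.npz"))["color"]; f=dict(np.load("w6.npz"))["color"]
im=np.vstack([cv2.resize(x[180:290,180:335,::-1],(400,284),interpolation=cv2.INTER_CUBIC) for x in (e,f)])
t=np.load("s5.npz")["color"][150:235,245:325,::-1]
cv2.imwrite("pics/f.png",np.hstack([im,cv2.resize(t,(400,568)[0:2],interpolation=cv2.INTER_CUBIC)]))
```

```text
0 0 [[401.0, 344.0], [367.0, 344.0]]
0 7.5 [[401.0, 328.0], [367.0, 328.0]]
10 0 [[401.0, 352.0], [366.0, 352.0]]
10 7.5 [[401.0, 336.0], [365.0, 336.0]]
20 0 [[401.0, 362.0], [364.0, 362.0]]
20 7.5 [[401.0, 345.0], [364.0, 345.0]]
30 0 [[401.0, 372.0], [362.0, 372.0]]
30 7.5 [[401.0, 355.0], [362.0, 355.0]]
40 0 [[401.0, 384.0], [360.0, 384.0]]
40 7.5 [[401.0, 365.0], [360.0, 365.0]]
60 0 [[401.0, 411.0], [355.0, 411.0]]
60 7.5 [[401.0, 391.0], [354.0, 391.0]]
```

View pics/f.png

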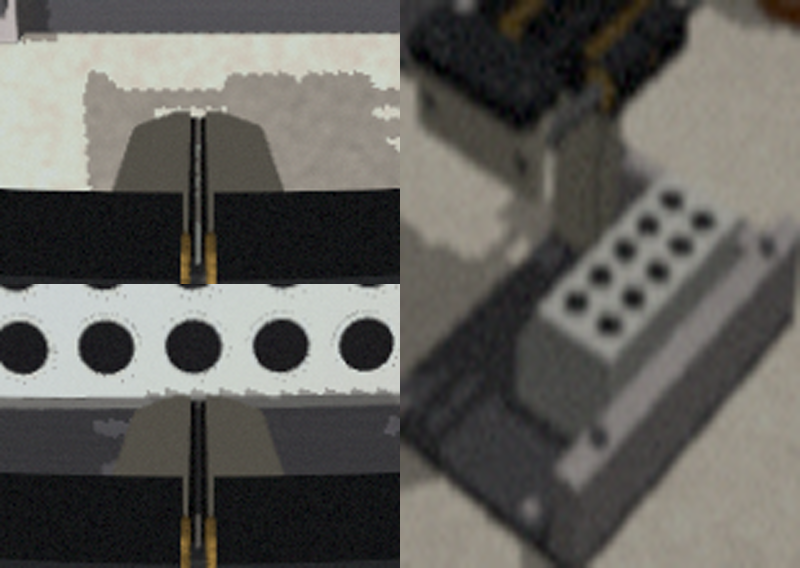

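The tip outline ends about 25 mm above the nominal TCP when shut, so the finger has been touching the slope. I'll back off, go lower and push on the vertical face.

move_arm(
  commands=[
    [[-0.4, 0, 0, 0, 0, 0], [0, 0, 0.2, 0, 0, 0], [0, 0, 0.2, 0, 0, 0], [0, 0, 0, 0, 0, 0], [0, 0, 0, 0, 0, 0]],
  ],
)

```text
time_s: 14.88
position: [510.8, 96.2, 11.3]
tcp_rot: [0.991, 0.135, -0.0, 0.0]
ft_force: [0.5, 0.4, -0.8]
finger_gap: 0.3
grasp_force: 0.0
```

move_arm(
  commands=[
    [[0, 0, 0.04, 0, 0, 0], [0, 0, 0.04, 0, 0, 0], [0, 0, 0.02, 0, 0, 0], [0, 0, 0, 0, 0, 0], [0, 0, 0, 0, 0, 0]],
  ],
)

```text
time_s: 15.5
position: [510.4, 96.3, 6.6]
tcp_rot: [0.991, 0.135, 0.0, -0.0]
ft_force: [-0.8, 0.5, -0.0]
finger_gap: 0.5
grasp_force: 0.0
```

move_arm(
  commands=[
    [[0.1, 0, 0, 0, 0, 0], [0.08, 0, 0, 0, 0, 0], [0.06, 0, 0, 0, 0, 0], [0.04, 0, 0, 0, 0, 0], [0, 0, 0, 0, 0, 0]],
  ],
)

```text
time_s: 16.12
position: [524.0, 100.1, 6.5]
tcp_rot: [0.991, 0.135, 0.0, 0.0]
ft_force: [-0.9, 0.1, -0.3]
finger_gap: 0.5
grasp_force: 0.4
```

move_arm(
  commands=[
    [[0.03, 0, 0, 0, 0, 0], [0.02, 0, 0, 0, 0, 0], [0.02, 0, 0, 0, 0, 0], [0, 0, 0, 0, 0, 0], [0, 0, 0, 0, 0, 0]],
  ],
)

```text
time_s: 16.75
position: [525.7, 100.6, 6.5]
tcp_rot: [0.991, 0.135, -0.001, -0.0]
ft_force: [-6.7, -1.6, 4.4]
finger_gap: 0.7
grasp_force: 3.2
```

```bash
cat > look.sh <<'E'
python3 st.py
python3 - <<'E'
from cell import eyes
import numpy as np
np.savez("$1.npz",**eyes.read_camera("wrist"))
E
python3 - <<P > /tmp/b.txt
from h import *
W=dict(np.load("$1.npz"))
Q=[(5.75+a,40-20*i,50) for a in(10,-10) for i in range(5)]
c,s=np.cos(.272),np.sin(.272)
print([tuple(x) for x in wproj(W,w([543.6+$2*c-$3*s,94+$2*s+$3*c,.275,9],Q)).round(1).tolist()])
P
python3 fit5.py $1.npz "$(cat /tmp/b.txt)"
E
bash look.sh w7 20 12.3
```

```text
jig pos [-15.5  11.1   6.5] F [-6.9  0.3  4.4] tool axes in jig
 [[ 1.    -0.002 -0.002]
 [-0.002 -1.     0.001]
 [-0.002 -0.001 -1.   ]] gap 0.7 j7 -0.67 t 16.75
[ 5.61930e+02  1.11047e+02  9.07000e+00  2.76000e-01 -1.30000e-02
 -2.20000e-02] [0.287 0.165 0.09  0.001 0.003 0.006] rms 0.11
in jig 22.2 11.5 yaw-a 0.004
```

The block is home at the fence (x 22.2). It needs about 8.5 mm more in y, so I'll go round to its -y end.

move_arm(
  commands=[
    [[-0.4, 0, 0, 0, 0, 0], [0, 0, -0.8, 0, 0, 0], [0, 0, -0.8, 0, 0, 0], [0, 0.9, 0, 0, 0, 0], [0.6, 0.85, 0, 0, 0, 0]],
  ],
)

```text
time_s: 17.42
position: [560.4, 19.4, 87.5]
tcp_rot: [0.991, 0.136, 0.001, -0.0]
ft_force: [0.9, 0.1, 0.4]
finger_gap: 0.3
grasp_force: 0.0
```

move_arm(
  commands=[
    [[0.55, 0, 0, 0, 0, 0], [0, 0, 0.8, 0, 0, 0], [0, 0, 0.8, 0, 0, 0], [0, 0, 0, 0, 0, 0], [0, 0, 0, 0, 0, 0]],
  ],
)

```text
time_s: 18.05
position: [587.6, 26.1, 7.6]
tcp_rot: [0.991, 0.134, 0.001, 0.0]
ft_force: [0.2, -0.2, 0.7]
finger_gap: 0.6
grasp_force: 0.0
```

move_arm(
  commands=[
    [[0, -0.1, 0, 0, 0, 0], [0, -0.1, 0, 0, 0, 0], [0, -0.05, 0, 0, 0, 0], [0, 0, 0, 0, 0, 0], [0, 0, 0, 0, 0, 0]],
  ],
)

```text
time_s: 18.68
position: [583.5, 38.6, 6.6]
tcp_rot: [0.991, 0.135, 0.0, 0.0]
ft_force: [-0.5, 0.3, -0.6]
finger_gap: 0.4
grasp_force: 0.0
```

```bash
bash look.sh w8 22 11.5
```

```text
jig pos [ 23.5 -64.1   6.6] F [-0.4  0.4 -0.6] tool axes in jig
 [[ 1.    -0.002  0.   ]
 [-0.002 -1.    -0.   ]
 [ 0.     0.    -1.   ]] gap 0.4 j7 -0.62 t 18.675
[ 5.62580e+02  1.11064e+02  1.00080e+01  2.72000e-01 -1.00000e-03
 -1.40000e-02] [0.644 0.481 0.491 0.004 0.007 0.009] rms 0.3
in jig 22.9 11.3 yaw-a -0.0
```

move_arm(
  commands=[
    [[0, -0.05, 0, 0, 0, 0], [0, -0.05, 0, 0, 0, 0], [0, -0.05, 0, 0, 0, 0], [0, 0, 0, 0, 0, 0], [0, 0, 0, 0, 0, 0]],
  ],
)

```text
time_s: 19.35
position: [581.4, 46.0, 6.5]
tcp_rot: [0.991, 0.135, -0.0, -0.0]
ft_force: [-0.4, -0.6, 0.4]
finger_gap: 0.9
grasp_force: 0.1
```

```bash
bash look.sh w9 22 15
```

```text
jig pos [ 23.5 -56.4   6.5] F [-0.5 -0.5  0.4] tool axes in jig
 [[ 1.    -0.002 -0.   ]
 [-0.002 -1.     0.   ]
 [-0.    -0.    -1.   ]] gap 0.9 j7 -0.63 t 19.35
[5.59959e+02 1.14420e+02 8.59900e+00 2.68000e-01 8.00000e-03 4.00000e-03] [0.366 0.267 0.267 0.002 0.004 0.006] rms 0.17
in jig 21.2 15.3 yaw-a -0.004
```

move_arm(
  commands=[
    [[0, -0.04, 0, 0, 0, 0], [0, -0.03, 0, 0, 0, 0], [0, -0.02, 0, 0, 0, 0], [0, 0, 0, 0, 0, 0], [0, 0, 0, 0, 0, 0]],
  ],
)

```text
time_s: 20.02
position: [580.2, 50.3, 6.5]
tcp_rot: [0.991, 0.135, 0.0, -0.0]
ft_force: [0.8, -1.0, 0.3]
finger_gap: 0.7
grasp_force: 0.4
```

move_arm(
  commands=[
    [[0, -0.02, 0, 0, 0, 0], [0, -0.01, 0, 0, 0, 0], [0, 0, 0, 0, 0, 0], [0, 0, 0, 0, 0, 0], [0, 0, 0, 0, 0, 0]],
  ],
)

```text
time_s: 20.65
position: [579.8, 51.7, 6.6]
tcp_rot: [0.991, 0.135, 0.0, -0.0]
ft_force: [0.3, -1.3, -0.8]
finger_gap: 0.7
grasp_force: 0.6
```

```bash
bash look.sh w10 22 20
```

```text
jig pos [ 23.6 -50.4   6.6] F [-0.  -1.4 -0.8] tool axes in jig
 [[ 1.    -0.002  0.   ]
 [-0.002 -1.     0.   ]
 [ 0.    -0.    -1.   ]] gap 0.7 j7 -0.63 t 20.65
[ 5.60079e+02  1.19473e+02  9.50700e+00  2.72000e-01  2.00000e-03
 -1.50000e-02] [0.546 0.397 0.403 0.003 0.006 0.008] rms 0.25
in jig 22.7 20.1 yaw-a 0.0
```

Force is still at sliding friction level, so I'll continue in small steps until the stop pushes back.

move_arm(
  commands=[
    [[0, -0.02, 0, 0, 0, 0], [0, 0, 0, 0, 0, 0], [0, 0, 0, 0, 0, 0], [0, 0, 0, 0, 0, 0], [0, 0, 0, 0, 0, 0]],
  ],
)

```text
time_s: 21.32
position: [579.8, 51.8, 6.6]
tcp_rot: [0.991, 0.134, 0.0, 0.001]
ft_force: [1.4, -4.7, -1.0]
finger_gap: 0.5
grasp_force: 2.6
```

move_arm(
  commands=[
    [[0, -0.02, 0, 0, 0, 0], [0, 0, 0, 0, 0, 0], [0, 0, 0, 0, 0, 0], [0, 0, 0, 0, 0, 0], [0, 0, 0, 0, 0, 0]],
  ],
)

```text
time_s: 21.95
position: [579.8, 51.9, 6.7]
tcp_rot: [0.991, 0.134, 0.001, 0.001]
ft_force: [1.8, -7.4, -1.3]
finger_gap: 0.2
grasp_force: 3.8
```

The stop is pushing back at 7 N without further motion, so the end is home. Now round to the front, ready for the slope.

move_arm(
  commands=[
    [[0, 0.4, 0, 0, 0, 0], [0, 0, -0.8, 0, 0, 0], [0, 0, -0.8, 0, 0, 0], [-0.83, 0, 0, 0, 0, 0], [0, -0.9, 0, 0, 0, 0]],
  ],
)

```text
time_s: 22.58
position: [531.2, 63.0, 87.7]
tcp_rot: [0.991, 0.131, 0.0, -0.0]
ft_force: [0.5, 0.9, 0.1]
finger_gap: 0.5
grasp_force: 0.0
```

move_arm(
  commands=[
    [[0, -0.9, 0, 0, 0, 0], [0, 0, 0.6, 0, 0, 0], [0, 0, 0.54, 0, 0, 0], [0, 0, 0, 0, 0, 0], [0, 0, 0, 0, 0, 0]],
  ],
)

```text
time_s: 23.2
position: [521.1, 109.5, 30.2]
tcp_rot: [0.991, 0.134, 0.0, -0.0]
ft_force: [0.1, -0.5, -0.2]
finger_gap: 0.5
grasp_force: 0.0
```

```bash
bash look.sh w11 22 20
```

```text
jig pos [-17.5  20.9  30.2] F [-0.1 -0.5 -0.2] tool axes in jig
 [[ 1.    -0.003  0.   ]
 [-0.003 -1.     0.   ]
 [ 0.    -0.    -1.   ]] gap 0.5 j7 -0.72 t 23.2
[5.58774e+02 1.19378e+02 9.31100e+00 2.71000e-01 1.00000e-03 7.00000e-03] [0.371 0.204 0.105 0.001 0.004 0.008] rms 0.08
in jig 21.4 20.4 yaw-a -0.001
```

move_arm(
  commands=[
    [[0.07, 0, 0.04, 0, 0, 0], [0.07, 0, 0.04, 0, 0, 0], [0.04, 0, 0.02, 0, 0, 0], [0, 0, 0, 0, 0, 0], [0, 0, 0, 0, 0, 0]],
  ],
)

```text
time_s: 23.88
position: [529.2, 112.3, 24.5]
tcp_rot: [0.991, 0.135, -0.0, 0.0]
ft_force: [-0.4, 0.9, 0.1]
finger_gap: 0.8
grasp_force: 0.0
```

move_arm(
  commands=[
    [[0.04, 0, 0.02, 0, 0, 0], [0.03, 0, 0.02, 0, 0, 0], [0, 0, 0, 0, 0, 0], [0, 0, 0, 0, 0, 0], [0, 0, 0, 0, 0, 0]],
  ],
)

```text
time_s: 24.5
position: [530.5, 112.8, 23.3]
tcp_rot: [0.991, 0.134, -0.001, -0.001]
ft_force: [-11.0, -2.7, 20.1]
finger_gap: 0.4
grasp_force: 9.1
```

```bash
python3 st.py
```

```text
jig pos [-7.6 21.6 23.3] F [-11.3   0.3  20.1] tool axes in jig
 [[ 1.    -0.002 -0.003]
 [-0.002 -1.     0.002]
 [-0.003 -0.002 -1.   ]] gap 0.4 j7 -0.72 t 24.5
```

move_arm(
  commands=[
    [[0.03, 0, -0.02, 0, 0, 0], [0, 0, 0, 0, 0, 0], [0, 0, 0, 0, 0, 0], [0, 0, 0, 0, 0, 0], [0, 0, 0, 0, 0, 0]],
  ],
)

```text
time_s: 25.12
position: [530.4, 112.8, 23.5]
tcp_rot: [0.991, 0.134, -0.003, -0.0]
ft_force: [-10.9, -2.8, 12.0]
finger_gap: 0.3
grasp_force: 8.1
```

```bash
bash look.sh w12 22 20.3
```

```text
jig pos [-7.6 21.6 23.5] F [-11.2   0.2  12. ] tool axes in jig
 [[ 1.    -0.002 -0.005]
 [-0.002 -1.     0.002]
 [-0.005 -0.002 -1.   ]] gap 0.3 j7 -0.72 t 25.125
[5.58811e+02 1.19506e+02 9.39000e+00 2.70000e-01 2.00000e-03 7.00000e-03] [0.297 0.178 0.097 0.001 0.003 0.006] rms 0.09
in jig 21.5 20.5 yaw-a -0.002
```

move_arm(
  commands=[
    [[0.05, 0, 0, 0, 0, 0], [0, 0, 0, 0, 0, 0], [0, 0, 0, 0, 0, 0], [0, 0, 0, 0, 0, 0], [0, 0, 0, 0, 0, 0]],
  ],
)

```text
time_s: 25.8
position: [530.6, 112.9, 23.5]
tcp_rot: [0.991, 0.134, -0.005, -0.001]
ft_force: [-16.8, -5.5, 18.4]
finger_gap: 0.6
grasp_force: 12.3
```

```bash
bash look.sh w13 22 20.3
```

```text
jig pos [-7.5 21.7 23.5] F [-17.7  -0.8  18.4] tool axes in jig
 [[ 1.    -0.003 -0.009]
 [-0.003 -1.     0.003]
 [-0.009 -0.003 -1.   ]] gap 0.6 j7 -0.73 t 25.8
[5.58851e+02 1.19504e+02 9.45300e+00 2.70000e-01 2.00000e-03 6.00000e-03] [0.293 0.177 0.096 0.001 0.003 0.006] rms 0.07
in jig 21.5 20.5 yaw-a -0.002
```

move_arm(
  commands=[
    [[0.025, 0, -0.02, 0, 0, 0], [0, 0, 0, 0, 0, 0], [0, 0, 0, 0, 0, 0], [0, 0, 0, 0, 0, 0], [0, 0, 0, 0, 0, 0]],
  ],
)

```text
time_s: 26.48
position: [530.6, 112.8, 23.7]
tcp_rot: [0.991, 0.134, -0.006, -0.001]
ft_force: [-17.8, -6.1, 10.8]
finger_gap: 0.4
grasp_force: 10.8
```

```bash
bash look.sh w14 22 20.3
```

```text
jig pos [-7.5 21.7 23.7] F [-18.8  -1.1  10.8] tool axes in jig
 [[ 1.    -0.003 -0.011]
 [-0.003 -1.     0.003]
 [-0.011 -0.003 -1.   ]] gap 0.4 j7 -0.73 t 26.475
[5.58586e+02 1.19537e+02 9.41500e+00 2.69000e-01 4.00000e-03 1.10000e-02] [0.295 0.178 0.097 0.001 0.003 0.006] rms 0.07
in jig 21.3 20.6 yaw-a -0.003
```

The push is 21.7 N at 30° below horizontal, and the block hasn't shifted. Handing in.

```bash
python3 -c "
from cell import ticket
print(ticket.close_job())"
```

```text
the job is handed in; nothing more can be done
None
```

The heat_block is on the plate of the farthest jig with its slope facing away from the fence, its back against the fence and its end against the stop; I handed the job in at about 26 s while still pushing at about 22 N, forwards and 30° down on the slope.

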